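# Set the learning clock to nine o'clock

### The arm

A 6-joint arm with a two-finger parallel gripper is mounted at the origin on the work surface. World frame = base frame: x ahead of the robot, y to its left, z up, the work surface at z = 0. Lengths are in m, angles in rad, forces in N, time in s.
With the tool pointing down it reaches from about 0.35 to 0.975 m from the base axis. Payload 4.9 kg.
Tool frame: the origin (TCP) lies between the finger pads; the fingertips stand 22 mm ahead of it and the grasp point (between the pads) lies 3 mm ahead of it; z points along the fingers, y is the line along which they close (so a half turn about z gives the same grasp; the last joint's range is limited). The gripper opens to 85 mm and grips with 20 to 120 N. Pads are 22 mm wide; open, the fingers measure 114 mm over their backs; the gripper's body (76 mm by 85 mm) begins 54 mm behind the grasp point. The pads swing forward as they close: fully open they stand 13 mm farther back than shut.
Start: joints at [-1.384, 0.053, 1.613, -0, 1.476, -0.119], TCP at [0.188, -0.596, 0.216] pointing down, gripper open.
Joint ranges: [-3.01, 3.01], [-1.01, 2.22], [0.06, 2.58], [-1.02, 4.17], [0.09, 2.62], [-3.14, 3.14]. Speed limits (rad/s): [2.57, 2.57, 3.14, 3.14, 3.14, 3.14].

### API

Orientations are given as a unit quaternion [w, x, y, z].
In Python, from plant import state, grab_frame, get_calibration, job_done, recognise, regions_of gives the robot as it stands.
- The arm moves only by the tool apply_moves, never from a script. Its argument "targets" is a list of rows, each an object with "translation": the shift along the tool's x, y, z normalised to -1 to 1, where 1 is 100 mm, a list of three; "twist": the turn about the tool's z normalised to -1 to 1, where 1 is 0.1 rad; "hand": the opening, from 0 (shut) to 1 (fully open). A call has 1 to 8 rows; each row shifts and turns the commanded pose from where the row before left it, along the tool's axes as they then stand; what a row does not reach is not made up. A row lasts 1/10 s, in which the tool goes at most 50 mm and 8.59 degrees, less where a joint would pass 70% of its speed; a pose out of reach is approached as far as the arm can. A call with a number of a shift or a turn outside -1 to 1 is refused whole. A call with a gripper value outside its range is refused whole. The fingers move at their own pace and stop on an object; the grip force is fixed at half the most. Time passes only in rows, so rows that do not move let the fingers close. It gives the time, the measured TCP pose, the force, the opening and the grip force at its end, in the units of the state.
- state(): the state, without advancing time (a new reading comes with each control period).
- grab_frame(name): name is "scene" or "top" or "wrist"; returns the picture (420x560x3 uint8, red, green, blue); there is no depth.
- get_calibration(name): a dict with "camera_matrix" (3x3 intrinsics, pixels), "D" ([k1, k2, p1, p2, k3] as OpenCV has them; the pictures are not rectified), "pose" (4x4, takes a point from camera to world coordinates). Camera axes: x right, y up, looking along -z (the intrinsics and any distortion apply to the point x, -y, -z); pixel columns grow to the right and rows downward; lengths in m; the calibration is good to about 2 mm. A picture is of the moment at which its call begins: read the wrist's pose just before it. get_calibration takes no time and is no camera call; for the wrist camera it gives the pose at the moment of the call.
- job_done(): hands the job in; it is judged then, once.
Trained networks look in the newest picture that a camera, given by its name, has taken for a name from the list of things; names that differ only in an ending like _2 or _b are one class to them, and where a whole thing is asked for, a point or a joint stands for the part that bears it (a point fixed in the world has none). Each returns a list of dicts, best first, with "score" (0 to 1); they miss things now and then, are a little off and sometimes report something else, mostly with a low value. They report only what shows in the picture. A call takes as long as a camera call.
- recognise(camera, query): "point" ([x, y, z] in m, in world coordinates, good to about 4 mm: the middle of the surface that is visible of it).
- regions_of(camera, query): "pixels" (420x560 bool, what is visible of it).
The state is a dict: "time": time; "joint_pos": joint angles; "joint_vel": joint speeds; "joint_efforts": joint torques, N m; "tool_pos": TCP position; "tool_rot": TCP orientation; "contact_force": force on the tool from outside, world axes, zero at the start; "ft_torque": the same for the moment, N m; "gripper_width": opening from 0.0 (shut) to 1.0 (fully open); "grasp_force": force on a finger pad.
Only numpy, scipy, OpenCV 4.12 (cv2) and the standard library are available. Lean on these libraries where they do the work, as an engineer would, in place of code of your own. Each camera call takes 0.05 s, during which the arm holds its last target. There are 200 camera calls.

### The job

Set the child's wooden learning clock, which lies face up, to nine o'clock: with a fingertip push the long hand round until it points at twelve (the pair of studs side by side) and the short hand until it points at nine, then take the hand away. Only push the hands, gently: do not pinch them, and do not lift, slide or turn the clock. Leave everything else on the bedside unit where it stands.

Things in the scene. Friction and masses are not known exactly. Their poses are not given: they have to be found in the camera images.
- clock: Round wooden learning clock with a white face, lying face up on the top, loose, about 1.2 kg, 250 mm across, board 18 mm thick. Origin: centre of its underside, on the axis of both hands. Its x axis points from the centre to twelve, y to nine, z up: seen from above the hours run clockwise, so nine is a quarter turn anticlockwise of twelve.
- clock_centre (a point): Centre of the clock's upper face, 18 mm above the table, on the axis of both hands. Hours are round dark studs 4 mm high on a circle of radius 114 mm: two studs side by side at twelve, one larger stud at three, six and nine, one small stud at the other hours.
- twelve (a point): Point midway between the pair of studs at twelve, on the clock's upper face, 114 mm from the centre.
- long_hand_tip (a point): Tip of the long hand, 102 mm from the axis, half-way up the hand (51 mm above the table). The hand is a dark wooden bar 10 mm wide with a short point, 14 mm thick, its underside 44 mm and its top 58 mm above the table; it turns above the short hand, around a hub 24 mm across.
- short_hand_tip (a point): Tip of the short hand, 58 mm from the axis, half-way up the hand (33 mm above the table). The hand is a dark wooden bar 12 mm wide with a short point, 18 mm thick, its underside 24 mm and its top 42 mm above the table; it turns below the long hand, around a hub 24 mm across.
- long_hand (a joint): Angle of the long hand in rad, clockwise from twelve seen from above: 0 (or 6.283) = twelve, 1.571 = three, 4.712 = nine. Starts between 1.2 and 5.1. Turns freely either way with slight friction (about 0.03 N m) and stays where it is left; the hands do not drive each other.
- short_hand (a joint): Angle of the short hand in rad, clockwise from twelve seen from above: 4.712 (or -1.571) = nine. Starts between 1.9 and 3.8. Turns freely either way with slight friction (about 0.03 N m) and stays where it is left.
- tumbler: Steel tumbler, 70 mm across, 85 mm tall, open top. Origin: centre of its underside. Stands about 210 mm from the clock's centre. Leave alone.
- top: Wooden spinning top, 56 mm across, 66 mm tall, standing on its flat crown with its point up. Origin: centre of its underside. Stands about 210 mm from the clock's centre. Leave alone.
- saucer: White ceramic saucer, 120 mm across, 18 mm high. Origin: centre of its underside. Lies about 200 mm from the clock's centre. Leave alone.
- jar: Glass jar of hair bands with a dark twist cap, 70 mm across, 91 mm tall. Origin: centre of its underside. Leave alone.
- tiffin: Red plastic tiffin box with white clip latches, 174 x 116 x 66 mm. Origin: centre of its underside. Leave alone.
- comb: Black comb lying flat, 170 x 38 x 6 mm. Origin: middle of its underside. Leave alone.

How it is judged:
By the outcome, as a careful person would: the job done as asked, in the order asked, and still so for the second after the job is handed in, with the robot touching nothing.
It also fails if it takes over 72 s, if anything falls off the work surface, if the arm or the gripper's body presses on something with over 40 N, if the wrist force passes 120 N, or if a joint passes its speed limit or range.

## Working session

There is one attempt and no reset: what is moved stays moved. The work goes in short steps, Python scripts to look and compute and a tool call to move; the robot and the scene stay as the last step left them, time stands still between calls to the robot, and variables do not carry over. Pictures are saved under pics/ and viewed, at most 10 in all, crops included, and the job is handed in when it is done.

Besides the shell and the picture viewer there is one more tool, called after "Request:" as name(argument=value, ...) on one line, values as JSON. apply_moves: Moves the arm, as the interface text tells. Its arguments: {"type":"object","properties":{"targets":{"type":"array"}},"required":["targets"]}

```bash
mkdir -p pics; cat > h.py <<'E'
import numpy as np, cv2
from plant import *
def px2w(cam,uv,z):
    c=get_calibration(cam);P=np.array(c["pose"]);K=np.array(c["camera_matrix"]);D=np.array(c["D"])
    n=cv2.undistortPoints(np.array(uv,float).reshape(-1,1,2),K,D).reshape(-1,2)
    d=np.c_[n[:,0],-n[:,1],-np.ones(len(n))]@P[:3,:3].T
    o=P[:3,3]; return o+d*((z-o[2])/d[:,2])[:,None]
def save(cam,f):
    im=grab_frame(cam);cv2.imwrite(f,im[:,:,::-1]);return im
E
python3 - <<'E'
from h import *
a=save("top","pics/top.png");
for q in ["clock","clock_centre","twelve","long_hand_tip","short_hand_tip","tumbler","top","saucer","jar","tiffin","comb"]:
    print(q,[(np.round(r["point"],3).tolist(),round(r["score"],2)) for r in recognise("top",q)[:3]])
s=state();print(s)
E
```

```text
clock [([0.55, 0.074, 0.012], 0.72)]
clock_centre [([0.549, 0.072, 0.017], 0.93)]
twelve [([0.549, 0.072, 0.015], 0.8)]
long_hand_tip [([0.528, 0.096, 0.059], 0.59), ([0.551, 0.07, 0.015], 0.54), ([0.705, 0.196, 0.01], 0.26)]
short_hand_tip []
tumbler [([0.499, 0.294, 0.034], 0.79), ([0.704, 0.196, 0.011], 0.35)]
top [([0.754, 0.016, 0.039], 0.77)]
saucer [([0.706, 0.192, 0.009], 0.55), ([0.758, 0.018, 0.034], 0.47)]
jar [([0.594, 0.4, 0.09], 0.8)]
tiffin [([0.524, -0.462, 0.069], 0.67)]
comb [([0.43, 0.41, 0.005], 0.95)]
{'time': 0.6, 'joint_pos': array([-1.38398936e+00,  5.26659026e-02,  1.61286861e+00,  4.77682557e-05,
        1.47602209e+00, -1.18979424e-01]), 'joint_vel': array([ 6.21104106e-04, -8.22607887e-05,  3.32297960e-04, -1.39010970e-04,
        1.34367722e-03,  5.50150643e-04]), 'joint_efforts': array([-7.02191646e-04, -3.93408823e+01, -3.70231497e+01, -1.24239218e-04,
        7.13997688e-04, -2.34205881e-07]), 'tool_pos': array([ 0.18817641, -0.59598941,  0.21634351]), 'tool_rot': array([1.72077711e-05, 9.88334931e-01, 1.52295975e-01, 2.43744676e-05]), 'contact_force': array([ 0.74822207,  0.75378281, -0.24310268]), 'ft_torque': array([-0.04621485,  0.00278593, -0.02285051]), 'grasp_force': 0.0, 'gripper_width': 0.9980023677957893}
```

View pics/top.png

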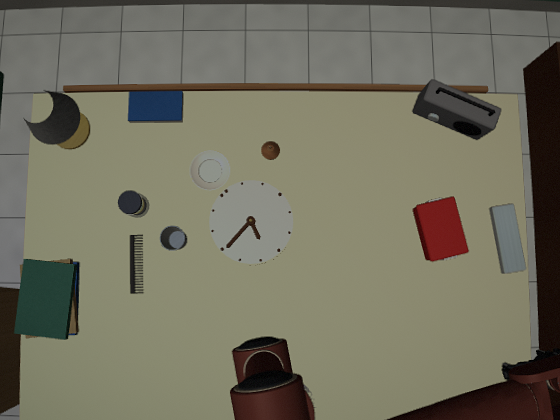

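The clock is at about pixel (251,222). The long hand points lower-left to (229,247) and the short hand lower-right to (258,238). I'll enlarge it to find the pair of studs.

```bash
python3 - <<'E'
from h import *
im=cv2.imread("pics/top.png")[170:275,195:305]
cv2.imwrite("pics/crop.png",cv2.resize(im,None,fx=5.5,fy=5.5,interpolation=cv2.INTER_CUBIC))
g=cv2.cvtColor(im,cv2.COLOR_BGR2GRAY)
m=(g<120).astype(np.uint8)
n,l,st,c=cv2.connectedComponentsWithStats(m)
uv=c[1:]+[195,170]
w=px2w("top",uv,0.022)
for a,u,p in zip(st[1:,4],uv,w): print(a,u.round(1),p.round(4))
E
```

```text
13 [200.2 175.9] [0.6845 0.2186 0.022 ]
1 [217. 179.] [0.6753 0.1697 0.022 ]
2 [214.5 181. ] [0.6694 0.1769 0.022 ]
4 [209.5 182. ] [0.6665 0.1914 0.022 ]
6 [241.5 183. ] [0.6633 0.0987 0.022 ]
7 [262.  183.7] [0.6611 0.0394 0.022 ]
1 [198. 185.] [0.6579 0.2246 0.022 ]
14 [225.7 190.5] [0.6415 0.1442 0.022 ]
12 [221.2 194.7] [0.6294 0.157  0.022 ]
15 [279.5 193.9] [ 0.6313 -0.011   0.022 ]
7 [212.7 210. ] [0.5849 0.1812 0.022 ]
5 [289.2 211.6] [ 0.5797 -0.0388  0.022 ]
292 [244.9 230.5] [0.5256 0.0883 0.022 ]
6 [212.  230.5] [0.5258 0.1826 0.022 ]
8 [288.9 232.1] [ 0.5205 -0.0375  0.022 ]
13 [221.6 248.6] [0.4739 0.1547 0.022 ]
1 [285. 247.] [ 0.478  -0.0262  0.022 ]
12 [278.2 249.7] [ 0.4705 -0.0069  0.022 ]
1 [284. 249.] [ 0.4723 -0.0233  0.022 ]
1 [282. 251.] [ 0.4666 -0.0176  0.022 ]
1 [280. 253.] [ 0.461  -0.0118  0.022 ]
2 [276.5 256. ] [ 0.4525 -0.0018  0.022 ]
6 [239.3 259.3] [0.4433 0.104  0.022 ]
8 [260.1 259.9] [0.4416 0.0448 0.022 ]
1 [273. 259.] [0.444  0.0082 0.022 ]
2 [261.5 263. ] [0.4327 0.0409 0.022 ]
2 [264.5 262.5] [0.4341 0.0324 0.022 ]
2 [249.5 265. ] [0.4272 0.075  0.022 ]
1 [255. 265.] [0.4271 0.0594 0.022 ]
1 [257. 264.] [0.4299 0.0537 0.022 ]
1 [259. 264.] [0.4299 0.048  0.022 ]
```

View pics/crop.png

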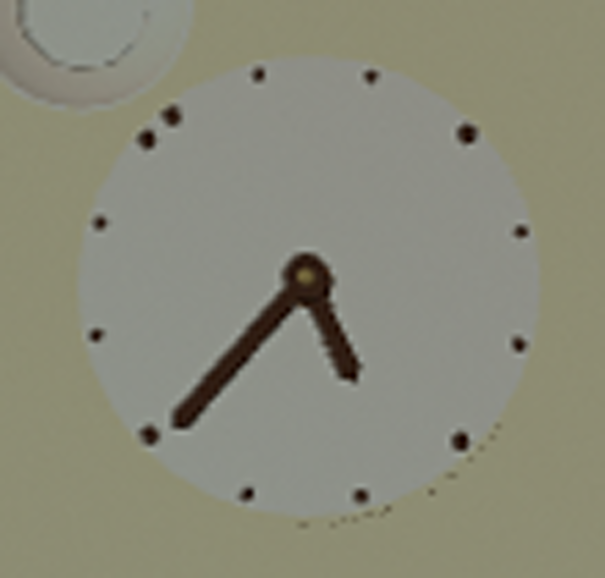

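Request:
apply_moves(targets=[{"translation": [0, 0, 0], "twist": -0.91, "hand": 0}, {"translation": [0, 0, 0], "twist": -0.91, "hand": 0}, {"translation": [0, 0, 0], "twist": -0.91, "hand": 0}, {"translation": [0, 0, 0], "twist": -0.91, "hand": 0}, {"translation": [0, 0, 0], "twist": -0.91, "hand": 0}, {"translation": [0, 0, 0], "twist": 0, "hand": 0}])

```text
time: 1.2
tool_pos: [0.1882, -0.596, 0.2163]
tool_rot: [0.0, 0.929, 0.371, -0.0]
contact_force: [-0.6, -0.1, -0.7]
gripper_width: -0.0
grasp_force: 0.0
```

```bash
cat >> h.py <<'E'
from scipy.spatial.transform import Rotation as Ro
C=np.array([.5527,.0719]);T=43.6
def pol(r,a): return C+r*np.array([np.cos(np.radians(a)),np.sin(np.radians(a))])
def to(pts,step):
    s=state();w,x,y,z=s["tool_rot"];R=Ro.from_quat([x,y,z,w]).as_matrix();p=s["tool_pos"]
    print("pos",p.round(4),"toolx deg",np.degrees(np.arctan2(R[1,0],R[0,0])).round(1))
    for q in pts:
        d=R.T@(np.array(q)-p)*10;n=int(np.ceil(np.linalg.norm(d)/10/step));print(n,"x",(d/n).round(3).tolist());p=np.array(q)
E
python3 - <<'E'
from h import *
to([[*pol(.085,163),.216],[*pol(.085,163),.057]],.04)
E
```

```text
pos [ 0.1882 -0.596   0.2163] toolx deg 43.6
19 x [0.359, -0.161, 0.0]
4 x [0.0, -0.0, 0.397]
```

Request:
apply_moves(targets=[{"translation": [0.2, -0.09, 0], "twist": 0, "hand": 0}, {"translation": [0.4, -0.18, 0], "twist": 0, "hand": 0}, {"translation": [0.4, -0.18, 0], "twist": 0, "hand": 0}, {"translation": [0.4, -0.18, 0], "twist": 0, "hand": 0}, {"translation": [0.4, -0.18, 0], "twist": 0, "hand": 0}, {"translation": [0.4, -0.18, 0], "twist": 0, "hand": 0}, {"translation": [0.4, -0.18, 0], "twist": 0, "hand": 0}, {"translation": [0.4, -0.18, 0], "twist": 0, "hand": 0}])

```text
time: 2.0
tool_pos: [0.3127, -0.2898, 0.2165]
tool_rot: [0.0, 0.929, 0.37, 0.0]
contact_force: [0.8, 0.2, 0.2]
gripper_width: -0.001
grasp_force: 0.0
```

Request:
apply_moves(targets=[{"translation": [0.4, -0.18, 0], "twist": 0, "hand": 0}, {"translation": [0.4, -0.18, 0], "twist": 0, "hand": 0}, {"translation": [0.4, -0.18, 0], "twist": 0, "hand": 0}, {"translation": [0.4, -0.18, 0], "twist": 0, "hand": 0}, {"translation": [0.4, -0.18, 0], "twist": 0, "hand": 0}, {"translation": [0.4, -0.18, 0], "twist": 0, "hand": 0}, {"translation": [0.3, -0.14, 0], "twist": 0, "hand": 0}, {"translation": [0, 0, 0], "twist": 0, "hand": 0}])

```text
time: 2.8
tool_pos: [0.4244, -0.0137, 0.2165]
tool_rot: [-0.0, 0.928, 0.373, 0.0]
contact_force: [-0.5, -0.7, 0.6]
gripper_width: -0.0
grasp_force: 0.0
```

```bash
python3 - <<'E'
from h import *
to([[*pol(.085,163),.216],[*pol(.085,163),.057]],.04)
save("wrist","pics/w1.png")
E
```

```text
pos [ 0.4244 -0.0137  0.2165] toolx deg 43.8
4 x [0.276, -0.118, 0.002]
4 x [-0.0, 0.0, 0.397]
```

View pics/w1.png

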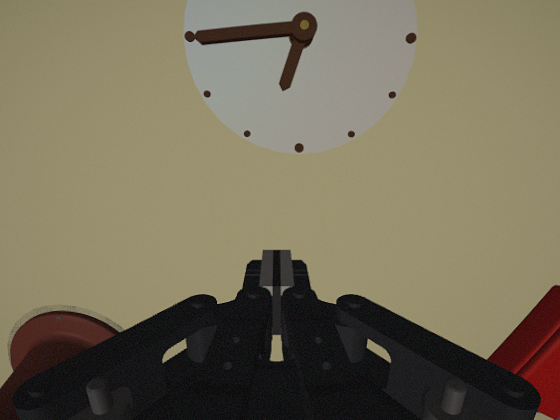

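The wrist picture shows nine at (190,37), three at (411,38) and six at (299,148). The long hand is just below nine and the short hand points to about half past six. I'll cross-check the centre and the hand angles from it.

```bash
python3 - <<'E'
from h import *
w=px2w("wrist",[[190,37],[411,38],[299,148]],.022)[:,:2];print(w.round(4),(w[0]+w[1])/2)
d=w[0]-w[1];print(np.degrees(np.arctan2(d[1],d[0]))-90)
for uv,z in([[202,37],.055],[[285,90],.04],[[304,25],.058]):
    p=px2w("wrist",[uv],z)[0,:2];d=p-(w[0]+w[1])/2;print(p.round(4),np.degrees(np.arctan2(d[1],d[0])),np.linalg.norm(d))
E
```

```text
[[ 0.4721  0.1525]
 [ 0.6284 -0.0107]
 [ 0.4682 -0.007 ]] [0.55025244 0.07089692]
43.77729831371403
[0.4801 0.1333] 138.34380436533954 0.0939150840254589
[0.4998 0.0457] -153.405116002228 0.056392377399738826
[0.5511 0.072 ] 53.57177931209752 0.0013871272541282496
```

Request:
apply_moves(targets=[{"translation": [0.28, -0.12, 0], "twist": 0, "hand": 0}, {"translation": [0.28, -0.12, 0], "twist": 0, "hand": 0}, {"translation": [0.28, -0.12, 0], "twist": 0, "hand": 0}, {"translation": [0.28, -0.12, 0], "twist": 0, "hand": 0}, {"translation": [0, 0, 0.3], "twist": 0, "hand": 0}, {"translation": [0, 0, 0.3], "twist": 0, "hand": 0}, {"translation": [0, 0, 0.0], "twist": 0, "hand": 0}])

```text
time: 3.55
tool_pos: [0.4687, 0.094, 0.1516]
tool_rot: [-0.001, 0.929, 0.37, -0.004]
contact_force: [-1.0, -0.4, -1.1]
gripper_width: -0.003
grasp_force: 0.0
```

Request:
apply_moves(targets=[{"translation": [0, 0, 0.24], "twist": 0, "hand": 0}, {"translation": [0, 0, 0.24], "twist": 0, "hand": 0}, {"translation": [0, 0, 0.24], "twist": 0, "hand": 0}, {"translation": [0, 0, 0.23], "twist": 0, "hand": 0}, {"translation": [0, 0, 0], "twist": 0, "hand": 0}])

```text
time: 4.05
tool_pos: [0.4699, 0.0941, 0.0594]
tool_rot: [-0.001, 0.929, 0.37, -0.002]
contact_force: [-0.6, 0.7, -0.7]
gripper_width: 0.003
grasp_force: 0.0
```

```bash
sed -i 's/C=np.array.*;T/C=np.array([.5515,.0715]);T/' h.py; python3 - <<'E'
from h import *
to([[*pol(.085,a),.057] for a in range(157,60,-8)],.05)
E
```

```text
pos [0.4699 0.0941 0.0594] toolx deg 43.5
1 x [0.097, -0.054, 0.024]
1 x [0.112, -0.04, -0.0]
1 x [0.116, -0.024, -0.0]
1 x [0.118, -0.007, -0.0]
1 x [0.118, 0.009, -0.001]
1 x [0.116, 0.026, -0.001]
1 x [0.111, 0.041, -0.001]
1 x [0.104, 0.057, -0.001]
1 x [0.095, 0.07, -0.001]
1 x [0.085, 0.083, -0.001]
1 x [0.072, 0.094, -0.001]
1 x [0.058, 0.103, -0.001]
1 x [0.044, 0.11, -0.001]
```

Request:
apply_moves(targets=[{"translation": [0.097, -0.054, 0.02], "twist": 0, "hand": 0}, {"translation": [0.112, -0.04, 0], "twist": 0, "hand": 0}, {"translation": [0.116, -0.024, 0], "twist": 0, "hand": 0}, {"translation": [0.118, -0.007, 0], "twist": 0, "hand": 0}, {"translation": [0.118, 0.009, 0], "twist": 0, "hand": 0}, {"translation": [0.116, 0.026, 0], "twist": 0, "hand": 0}, {"translation": [0.111, 0.041, 0], "twist": 0, "hand": 0}, {"translation": [0, 0, 0], "twist": 0, "hand": 0}])

```text
time: 4.85
tool_pos: [0.5271, 0.1535, 0.0595]
tool_rot: [0.0, 0.928, 0.371, 0.0]
contact_force: [-0.8, 0.2, 0.6]
gripper_width: -0.002
grasp_force: 0.0
```

Request:
apply_moves(targets=[{"translation": [0.104, 0.057, 0], "twist": 0, "hand": 0}, {"translation": [0.095, 0.07, 0], "twist": 0, "hand": 0}, {"translation": [0.085, 0.083, 0], "twist": 0, "hand": 0}, {"translation": [0.072, 0.094, 0], "twist": 0, "hand": 0}, {"translation": [0.058, 0.103, 0], "twist": 0, "hand": 0}, {"translation": [0, 0, 0], "twist": 0, "hand": 0}, {"translation": [0, 0, 0], "twist": 0, "hand": 0}])

```text
time: 5.55
tool_pos: [0.5837, 0.1518, 0.0591]
tool_rot: [-0.0, 0.929, 0.371, -0.0]
contact_force: [-0.7, -0.4, -0.4]
gripper_width: 0.0
grasp_force: 0.0
```

```bash
python3 - <<'E'
from h import *
s=state();d=s["tool_pos"][:2]-C;print(s["tool_pos"],np.hypot(*d),np.degrees(np.arctan2(d[1],d[0])),s["contact_force"])
w=save("wrist","pics/w2.png");t=save("top","t.png")
t=cv2.resize(t[165:275,190:310],(560,420),interpolation=cv2.INTER_CUBIC)
o=np.hstack([w,t])[:,:,::-1];cv2.imwrite("pics/c2.png",cv2.resize(o,(800,300)))
E
```

```text
[0.58365622 0.15180449 0.05913479] 0.08650337231168814 68.17742021171141 [-0.72806782 -0.35532235 -0.44544079]
```

View pics/c2.png

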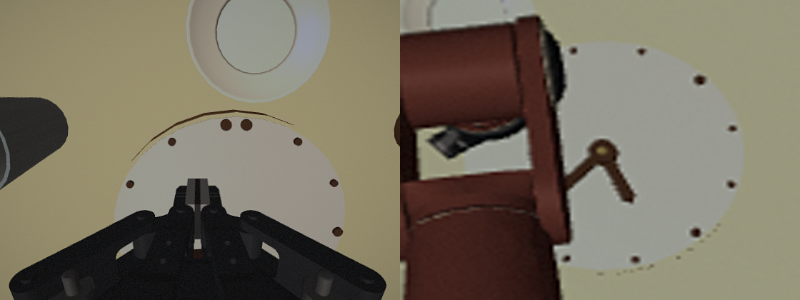

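```bash
python3 - <<'E'
from h import *
t=save("top","t2.png");s=save("scene","s.png")
a=cv2.resize(t[165:275,190:310],(480,440),interpolation=cv2.INTER_CUBIC)
w=cv2.imread("pics/w2.png")[150:420,100:350,::-1]
b=cv2.resize(s,(320,240));
o=np.zeros((590,800,3),np.uint8);o[:440,:480]=a;o[:240,480:]=b;o[245:590,480:800]=cv2.resize(w,(320,345))
cv2.imwrite("pics/c3.png",o[:,:,::-1])
E
```

```text
(no output)
```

View pics/c3.png

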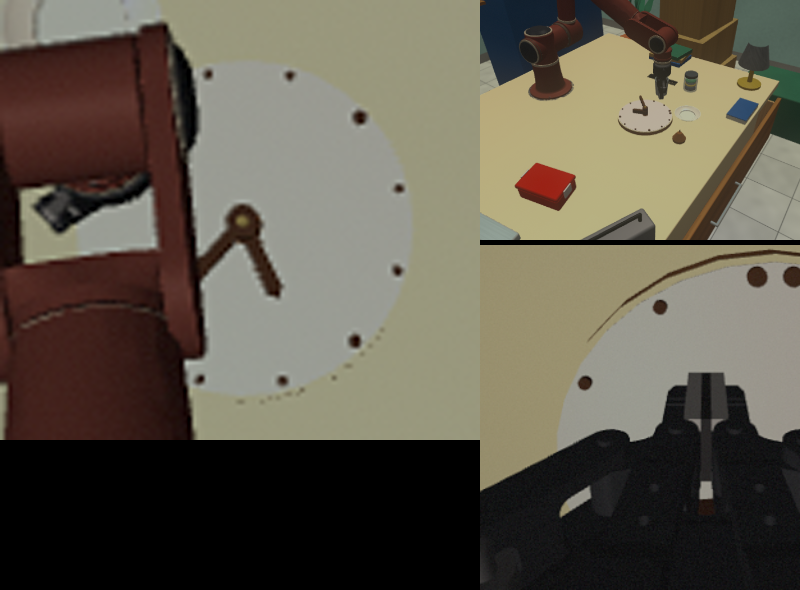

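The long hand still points lower-left in the top crop, from (240,222) to (200,278), so the finger did not carry it. I'll check where the fingertips really are.

```bash
cat >> h.py <<'E'
def proj(cam,p):
    c=get_calibration(cam);P=np.linalg.inv(np.array(c["pose"]));q=np.atleast_2d(p)@P[:3,:3].T+P[:3,3]
    return cv2.projectPoints(q*[1,-1,-1],np.zeros(3),np.zeros(3),np.array(c["camera_matrix"]),np.array(c["D"]))[0].reshape(-1,2)
def bar(cam):
    im=grab_frame(cam)
    return im
E
python3 - <<'E'
from h import *
p=state()["tool_pos"]
for dz in(0,-.003,-.022,-.03): print(dz,proj("wrist",p+[0,0,dz]),proj("scene",p+[0,0,dz]))
print(proj("scene",[[*pol(.1,a),.058] for a in (138,68,43.6)]+[[*C,.058]]), proj("top",[[*C,.058],[*pol(.06,138),.058],[*pol(.06,145),.058]]))
s=cv2.imread("s.png");u=proj("scene",p)[0].astype(int);print(u)
v=s[u[1]-55:u[1]+65,u[0]-90:u[0]+70];cv2.imwrite("pics/s3.png",cv2.resize(v,(800,600),interpolation=cv2.INTER_CUBIC));print(u-[90,55])
E
```

```text
0 [[277.48308903 256.01257353]] [[315.76038226 176.49630811]]
-0.003 [[277.45874299 253.66826278]] [[315.72825337 177.4508179 ]]
-0.022 [[277.32115607 240.43087669]] [[315.52689513 183.43741716]]
-0.03 [[277.27060572 235.57205141]] [[315.44319449 185.92821453]]
[[279.82441267 166.60273664]
 [320.15706925 175.46601561]
 [326.69172726 184.08637338]
 [288.03443843 187.52254801]] [[250.25337298 220.24935293]
 [235.82079722 236.20841721]
 [237.87013197 237.83764046]]
[315 176]
[225 121]
```

View pics/s3.png

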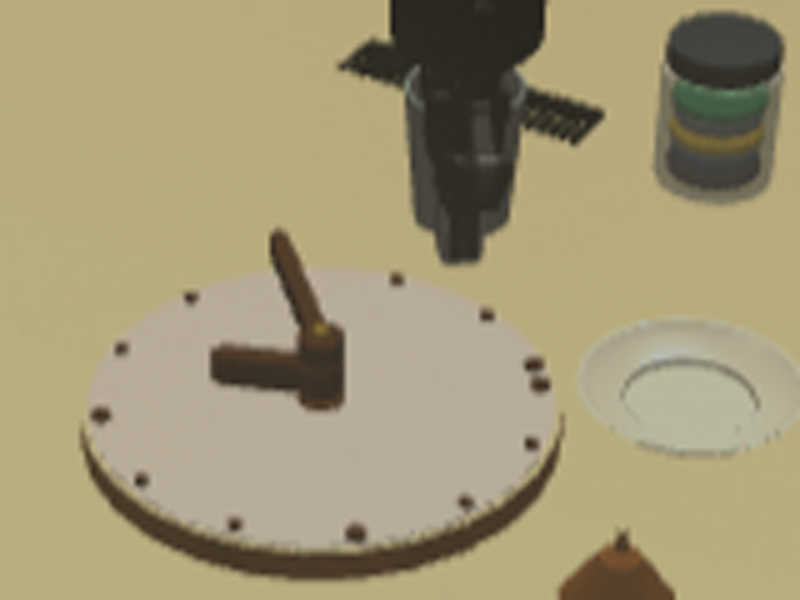

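```bash
python3 - <<'E'
from h import *
print(px2w("wrist",[[316,175],[344,175]],.022),pol(.114,43.6))
s=state();p=s["tool_pos"];w,x,y,z=s["tool_rot"];R=Ro.from_quat([x,y,z,w]).as_matrix()
for z in(.022,.010,0,-.01):
  c=np.array([[a,b,z] for a in(-.011,.011) for b in(-.014,.014)])@R.T+p
  print(z,proj("wrist",c).round().tolist(),proj("scene",c).round(1).tolist())
print(get_calibration("wrist")["pose"],p)
E
```

```text
[[0.62661119 0.16046569 0.022     ]
 [0.63864415 0.14786618 0.022     ]] [0.63405559 0.15011663]
0.022 [[255.0, 257.0], [300.0, 257.0], [254.0, 223.0], [301.0, 223.0]] [[310.5, 180.8], [312.4, 186.8], [318.6, 180.1], [320.7, 186.1]]
0.01 [[253.0, 266.0], [301.0, 266.0], [252.0, 230.0], [302.0, 230.0]] [[310.6, 177.1], [312.5, 183.0], [318.8, 176.3], [320.8, 182.3]]
0 [[252.0, 274.0], [303.0, 274.0], [251.0, 237.0], [304.0, 237.0]] [[310.6, 173.9], [312.6, 179.9], [318.9, 173.2], [320.9, 179.1]]
-0.01 [[251.0, 283.0], [304.0, 283.0], [250.0, 245.0], [306.0, 244.0]] [[310.7, 170.7], [312.7, 176.7], [319.0, 170.0], [321.1, 175.9]]
[[ 6.88948650e-01  6.94667011e-01  2.06851399e-01  6.35937007e-01]
 [-7.24809956e-01  6.60086239e-01  1.97323807e-01  2.03493614e-01]
 [ 5.34577799e-04 -2.85873924e-01  9.58267089e-01  2.15885529e-01]
 [ 0.00000000e+00  0.00000000e+00  0.00000000e+00  1.00000000e+00]] [0.58305532 0.15213697 0.05917865]
```

The scene crop puts the fingertip at (460,262), and the wrist picture agrees: the shut tips end about 12–16 mm behind the TCP, not 22 mm ahead of it. The finger therefore passed over the hand without touching it. I'll go back and work about 33 mm lower.

```bash
python3 - <<'E'
from h import *
p=state()["tool_pos"]
to([[*p[:2],.08],[*pol(.085,165),.08],[*pol(.085,165),.026]],.03)
E
```

```text
pos [0.5831 0.1521 0.0592] toolx deg 43.6
1 x [-0.0, -0.0, -0.208]
5 x [-0.245, -0.072, 0.0]
2 x [0.0, 0.0, 0.27]
```

Request:
apply_moves(targets=[{"translation": [0, 0, -0.21], "twist": 0, "hand": 0}, {"translation": [-0.245, -0.072, 0], "twist": 0, "hand": 0}, {"translation": [-0.245, -0.072, 0], "twist": 0, "hand": 0}, {"translation": [-0.245, -0.072, 0], "twist": 0, "hand": 0}, {"translation": [-0.245, -0.072, 0], "twist": 0, "hand": 0}, {"translation": [-0.245, -0.072, 0], "twist": 0, "hand": 0}, {"translation": [0, 0, 0.2], "twist": 0, "hand": 0}, {"translation": [0, 0, 0.1], "twist": 0, "hand": 0}])

```text
time: 6.55
tool_pos: [0.4687, 0.0936, 0.0494]
tool_rot: [-0.0, 0.929, 0.371, -0.0]
contact_force: [0.5, -0.8, -0.5]
gripper_width: 0.001
grasp_force: 0.0
```

Request:
apply_moves(targets=[{"translation": [0, 0, 0.08], "twist": 0, "hand": 0}, {"translation": [0, 0, 0.08], "twist": 0, "hand": 0}, {"translation": [0, 0, 0], "twist": 0, "hand": 0}])

```text
time: 6.85
tool_pos: [0.4693, 0.0938, 0.033]
tool_rot: [-0.0, 0.928, 0.371, -0.001]
contact_force: [-0.1, 0.8, 0.3]
gripper_width: 0.002
grasp_force: 0.0
```

```bash
python3 - <<'E'
from h import *
to([[*pol(.085,a),.03] for a in range(157,60,-8)],.05)
s=save("scene","s.png")
w=cv2.resize(s[100:220,220:360],(460,394),interpolation=cv2.INTER_CUBIC)
t=grab_frame("wrist");t=cv2.resize(t,(340,255));o=np.zeros((394,800,3),np.uint8);o[:,:460]=w;o[:255,460:]=t
cv2.imwrite("pics/s4.png",o[:,:,::-1])
E
```

```text
pos [0.4693 0.0938 0.033 ] toolx deg 43.6
1 x [0.104, -0.051, 0.03]
1 x [0.112, -0.039, -0.0]
1 x [0.116, -0.023, -0.0]
1 x [0.118, -0.007, -0.0]
1 x [0.118, 0.01, -0.0]
1 x [0.116, 0.026, -0.0]
1 x [0.111, 0.042, -0.0]
1 x [0.104, 0.057, -0.0]
1 x [0.095, 0.071, -0.0]
1 x [0.084, 0.083, -0.0]
1 x [0.072, 0.094, -0.0]
1 x [0.058, 0.103, -0.0]
1 x [0.043, 0.11, -0.0]
```

View pics/s4.png

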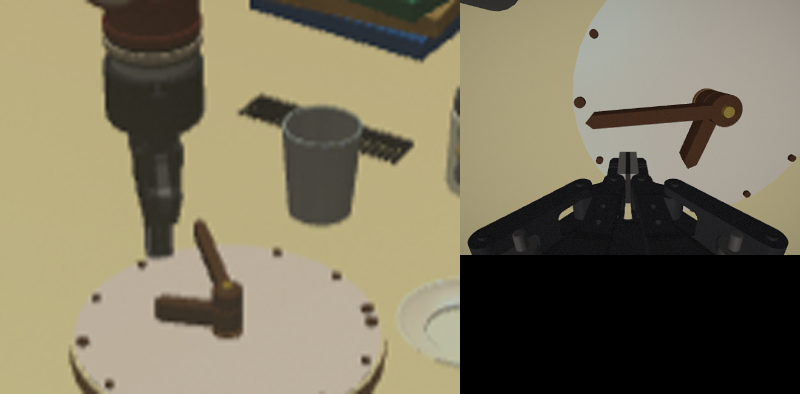

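The fingertip is at (158,257) in the scene crop, on the eight side of the long hand and lower than before. I'll go 7 mm lower and push round the arc.

Request:
apply_moves(targets=[{"translation": [0, 0, 0.08], "twist": 0, "hand": 0}, {"translation": [0.1, -0.051, 0], "twist": 0, "hand": 0}, {"translation": [0.112, -0.039, 0], "twist": 0, "hand": 0}, {"translation": [0.116, -0.023, 0], "twist": 0, "hand": 0}, {"translation": [0.118, -0.007, 0], "twist": 0, "hand": 0}, {"translation": [0.118, 0.01, 0], "twist": 0, "hand": 0}, {"translation": [0, 0, 0], "twist": 0, "hand": 0}])

```text
time: 7.65
tool_pos: [0.5049, 0.1417, 0.0268]
tool_rot: [0.0, 0.928, 0.372, 0.001]
contact_force: [-0.4, -0.3, -0.2]
gripper_width: 0.003
grasp_force: 0.0
```

```bash
python3 - <<'E'
from h import *
print(state()["tool_pos"],state()["contact_force"])
to([[*pol(.085,a),.026] for a in range(117,60,-8)],.05)
t=grab_frame("wrist");s=grab_frame("scene")
w=cv2.resize(s[100:220,220:360],(460,394),interpolation=cv2.INTER_CUBIC)
t=cv2.resize(t,(340,255));o=np.zeros((394,800,3),np.uint8);o[:,:460]=w;o[:255,460:]=t
cv2.imwrite("pics/s5.png",o[:,:,::-1])
E
```

```text
[0.50491738 0.14172071 0.0267933 ] [-0.36409523 -0.25230993 -0.22773612]
pos [0.5049 0.1417 0.0268] toolx deg 43.7
1 x [0.096, 0.015, 0.008]
1 x [0.111, 0.042, 0.0]
1 x [0.104, 0.057, 0.0]
1 x [0.095, 0.071, 0.0]
1 x [0.084, 0.083, 0.0]
1 x [0.072, 0.094, 0.0]
1 x [0.058, 0.103, 0.0]
1 x [0.043, 0.11, 0.0]
```

View pics/s5.png

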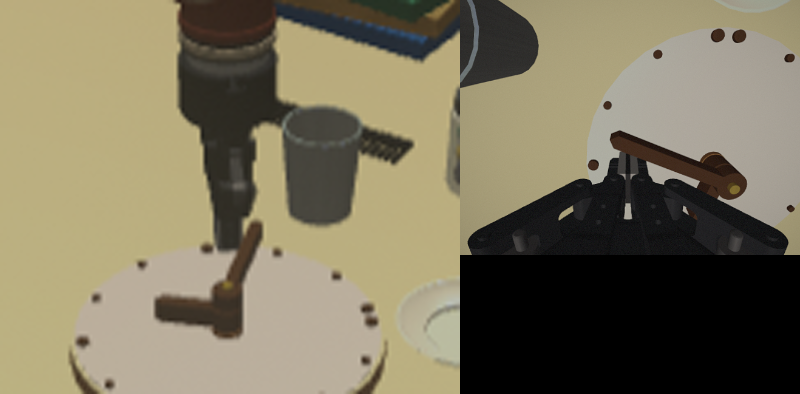

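Now the finger is pushing the long hand: in the wrist view it leads the fingertip, with its tip at (612,135). I'll continue the arc.

Request:
apply_moves(targets=[{"translation": [0.096, 0.015, 0], "twist": 0, "hand": 0}, {"translation": [0.111, 0.042, 0], "twist": 0, "hand": 0}, {"translation": [0.104, 0.057, 0], "twist": 0, "hand": 0}, {"translation": [0.095, 0.071, 0], "twist": 0, "hand": 0}, {"translation": [0.084, 0.083, 0], "twist": 0, "hand": 0}, {"translation": [0.072, 0.094, 0], "twist": 0, "hand": 0}, {"translation": [0.058, 0.103, 0], "twist": 0, "hand": 0}, {"translation": [0, 0, 0], "twist": 0, "hand": 0}])

```text
time: 8.55
tool_pos: [0.5822, 0.149, 0.0267]
tool_rot: [0.0, 0.929, 0.371, 0.001]
contact_force: [-0.3, 0.1, 0.5]
gripper_width: -0.002
grasp_force: 0.0
```

```bash
cat >> h.py <<'E'
def longang(cam="top",z=.058,rr=(.03,.095)):
    # angle of dark hand seen in top view, from ring samples on plane z
    im=cv2.cvtColor(grab_frame(cam),cv2.COLOR_RGB2GRAY).astype(np.float32)
    A=np.arange(0,360,.5);R=np.linspace(*rr,25)
    P=np.array([[*pol(r,a),z] for r in R for a in A])
    uv=proj(cam,P).astype(np.float32).reshape(len(R),len(A),2)
    v=cv2.remap(im,uv[...,0],uv[...,1],cv2.INTER_LINEAR,borderValue=255)
    return A,R,v
E
python3 - <<'E'
from h import *
p=state()["tool_pos"];d=p[:2]-C;print(p,np.degrees(np.arctan2(d[1],d[0])))
t=grab_frame("wrist");cv2.imwrite("pics/w6.png",t[:,:,::-1])
print(proj("wrist",[[*C,.058],[*pol(.102,43.6),.058],[*pol(.102,53.6),.058]]))
E
```

```text
[0.58222773 0.14902331 0.02669119] 68.3782257383706
[[345.42369283 409.99715045]
 [362.44284907 229.50719561]
 [320.53982706 233.12609066]]
```

View pics/w6.png

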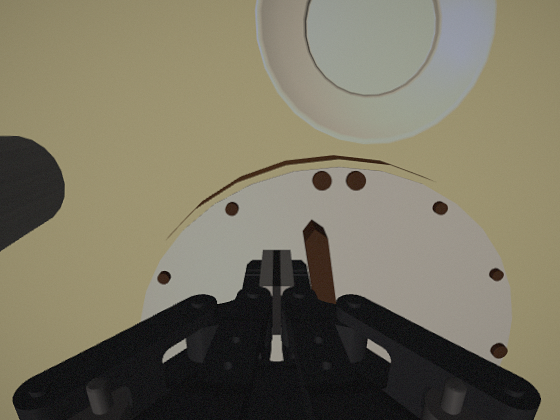

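```bash
python3 - <<'E'
from h import *
p=px2w("wrist",[[312,221]],.058)[0,:2];q=px2w("wrist",[[322,180],[356,180]],.022)[:,:2].mean(0)
print(p,q)
for c in(C,C+q-pol(.114,43.6)):
  d=p-c;e=q-c;print(np.hypot(*d),np.degrees(np.arctan2(d[1],d[0])),np.hypot(*e),np.degrees(np.arctan2(e[1],e[0])))
to([[*pol(.085,a),.0265] for a in(63,58)],.05)
E
```

```text
[0.61334565 0.16007577] [0.63283178 0.15421003]
0.10803032691145137 55.076366623308445 0.1159991651231857 45.481377481825646
0.1054278364067331 53.25719309118835 0.11400000000000002 43.599999999999994
pos [0.5813 0.1492 0.0265] toolx deg 43.5
1 x [0.05, 0.075, 0.0]
1 x [0.022, 0.071, 0.0]
```

Request:
apply_moves(targets=[{"translation": [0.03, 0.07, 0], "twist": 0, "hand": 0}, {"translation": [0.01, 0.06, 0], "twist": 0, "hand": 0}, {"translation": [0, 0, 0], "twist": 0, "hand": 0}, {"translation": [0, 0, 0], "twist": 0, "hand": 0}])

```text
time: 9.0
tool_pos: [0.5922, 0.1428, 0.0264]
tool_rot: [0.0, 0.929, 0.371, 0.0]
contact_force: [0.2, 0.4, 0.6]
gripper_width: 0.001
grasp_force: 0.0
```

```bash
python3 - <<'E'
from h import *
print(state()["tool_pos"])
t=grab_frame("wrist");cv2.imwrite("w7.png",t[:,:,::-1])
cv2.imwrite("pics/w7.png",cv2.resize(t[130:330,220:480,::-1],None,fx=3,fy=3,interpolation=cv2.INTER_CUBIC))
E
```

```text
[0.59221105 0.14283518 0.02639205]
```

View pics/w7.png

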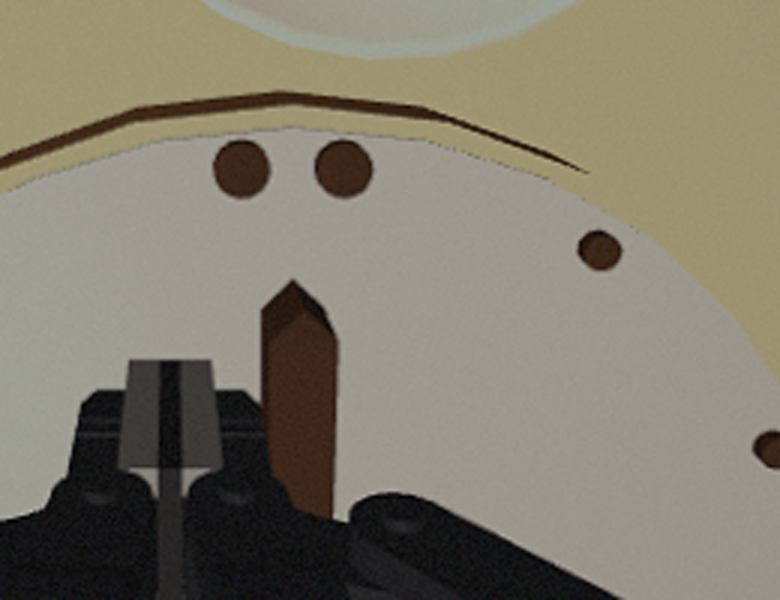

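The picture shows the lower apex of the hand's point at crop (292,282), the upper apex at (302,313), and the twelve studs at (242,169) and (344,169). That is nearly on twelve, and I'll confirm it with numbers.

```bash
python3 - <<'E'
from h import *
f=lambda x,y,z:px2w("wrist",[[220+x/3,130+y/3]],z)[0,:2]
q=(f(242,169,.022)+f(344,169,.022))/2; c=C+q-pol(.114,43.6)
dl=f(242,169,.022)-f(344,169,.022);print("twelve",q,"stud perp",np.degrees(np.arctan2(dl[1],dl[0]))-90)
for p in(f(292,282,.044),f(302,313,.058)):
  d=p-c;print(p,np.hypot(*d),np.degrees(np.arctan2(d[1],d[0])))
# edges of top face: left (262,325?) right (338,345)->(333,515)
a,b=f(338,345,.058),f(333,510,.058);d=a-b;print("edge dir",np.degrees(np.arctan2(d[1],d[0])))
E
```

```text
twelve [0.63364947 0.15360786] stud perp 43.59262494572167
[0.62254912 0.14646447] 0.10106570374903756 45.00721747618707
[0.62253688 0.14693518] 0.10139050400752482 45.20017553805809
edge dir 45.10841738363377
```

Request:
apply_moves(targets=[{"translation": [0, 0.022, 0], "twist": 0, "hand": 0}, {"translation": [0, 0, 0], "twist": 0, "hand": 0}, {"translation": [0, 0, 0], "twist": 0, "hand": 0}])

```text
time: 9.35
tool_pos: [0.5936, 0.1414, 0.0263]
tool_rot: [0.0, 0.929, 0.371, 0.0]
contact_force: [0.4, -0.3, -0.4]
gripper_width: -0.0
grasp_force: 0.0
```

Request:
apply_moves(targets=[{"translation": [0, -0.1, 0], "twist": 0, "hand": 0}, {"translation": [0, -0.1, 0], "twist": 0, "hand": 0}, {"translation": [0, 0, -0.3], "twist": 0, "hand": 0}, {"translation": [0, 0, -0.4], "twist": 0, "hand": 0}, {"translation": [-0.3, 0, -0.3], "twist": 0, "hand": 0}, {"translation": [-0.4, 0, 0], "twist": 0, "hand": 0}, {"translation": [-0.4, 0, 0], "twist": 0, "hand": 0}, {"translation": [0, 0, 0], "twist": 0, "hand": 0}])

```text
time: 10.15
tool_pos: [0.4963, 0.0789, 0.1251]
tool_rot: [-0.0, 0.929, 0.371, -0.001]
contact_force: [0.9, 1.3, -0.5]
gripper_width: -0.003
grasp_force: 0.0
```

```bash
cat >> h.py <<'E'
def hands(cam):
    out=[]
    for nm,z,rr in(("long",.058,(.065,.095)),("short",.042,(.025,.05))):
        A,R,v=longang(cam,z,rr);m=np.median(v,0);i=int(m.argmin())
        k=np.arange(i-30,i+31)%len(A);w=np.clip(np.percentile(m,70)-m[k]-40,0,None)
        out.append((nm,round(float((A[i]+(w*np.arange(-30,31)*.5).sum()/max(w.sum(),1e-6))%360),2),float(m[i])))
    return out
E
python3 - <<'E'
from h import *
for cam in("wrist","top"):print(cam,hands(cam),proj(cam,[[*pol(.1,43.6),.058]]))
for z in(.1265,):to([[*pol(.052,250),z],[*pol(.052,250),.02]],.04)
E
```

```text
wrist [('long', 201.73, 22.71875), ('short', 44.8, 38.3671875)] [[342.36039298  22.36594423]]
top [('long', 76.27, 27.78125), ('short', 318.5, 30.19140625)] [[225.80247082 194.68275758]]
pos [0.5006 0.0807 0.1267] toolx deg 43.6
2 x [-0.081, 0.324, 0.001]
3 x [-0.0, -0.0, 0.355]
```

```bash
cat > m.py <<'E'
from h import *
import sys
def meas(cam="wrist"):
    im=grab_frame(cam).astype(int)
    m=((im[...,0]>1.35*im[...,2]+5)&(im.sum(2)<260)).astype(np.uint8)
    n,l,st,c=cv2.connectedComponentsWithStats(m)
    src=[];dst=[]
    w=px2w(cam,c[1:],.022)[:,:2]
    for h in range(12):
        for k in((-1,1) if h==0 else (0,)):
            q=pol(.114,43.6-30*h);q=q+k*.0085*np.array([-np.sin(np.radians(43.6)),np.cos(np.radians(43.6))])
            d=np.hypot(*(w-q).T);i=d.argmin()
            if d[i]<.008 and st[i+1,4]>6:
                src.append(q);dst.append(w[i])
    src,dst=np.array(src),np.array(dst)
    a,b=src-src.mean(0),dst-dst.mean(0)
    rot=np.arctan2((a[:,0]*b[:,1]-a[:,1]*b[:,0]).sum(),(a*b).sum())
    Rm=np.array([[np.cos(rot),-np.sin(rot)],[np.sin(rot),np.cos(rot)]])
    c0=dst.mean(0)+Rm@(C-src.mean(0));res=np.abs(b-a@Rm.T).max()
    T12=43.6+np.degrees(rot);print(cam,"studs",len(src),"centre",c0.round(4),"12 at",T12.round(2),"res",res.round(4))
    A=np.arange(-180,180,.25)
    for nm,z,rs in(("long",.058,(.062,.092)),("long-in",.058,(.03,.06)),("short",.042,(.028,.048))):
        Rr=np.linspace(*rs,20);P=np.array([[*(c0+r*np.array([np.cos(np.radians(a+T12)),np.sin(np.radians(a+T12))])),z] for r in Rr for a in A])
        uv=proj(cam,P).astype(np.float32).reshape(20,len(A),2)
        v=cv2.remap(m*255,uv[...,0],uv[...,1],cv2.INTER_LINEAR).mean(0)
        on=(v>128).astype(np.uint8)[:,None];k,L,s,_=cv2.connectedComponentsWithStats(on)
        print(nm,[(round(-A[s[i,1]:s[i,1]+s[i,3]].mean(),1),s[i,3]/4) for i in range(1,k) if s[i,3]>12],"deg clockwise from 12, width")
if __name__=="__main__":
    for c in sys.argv[1:]:
        try: meas(c)
        except Exception as e: print(c,e)
E
python3 m.py wrist top; python3 -c "
from h import *
to([[*pol(.052,250),.1265],[*pol(.052,250),.02]],.04)"
```

```text
wrist studs 11 centre [0.5513 0.075 ] 12 at 43.71 res 0.0012
long [(np.float64(-1.4), np.float64(8.5))] deg clockwise from 12, width
long-in [(np.float64(-1.2), np.float64(14.25)), (np.float64(-156.5), np.float64(14.25))] deg clockwise from 12, width
short [(np.float64(3.0), np.float64(18.25)), (np.float64(-159.1), np.float64(21.5))] deg clockwise from 12, width
top too many indices for array: array is 1-dimensional, but 2 were indexed
pos [0.5008 0.0808 0.1265] toolx deg 43.6
2 x [-0.082, 0.324, 0.0]
3 x [-0.0, -0.0, 0.355]m.py:16: RuntimeWarning: Mean of empty slice.
  a,b=src-src.mean(0),dst-dst.mean(0)
  ret = ret.dtype.type(ret / rcount)
```

Request:
apply_moves(targets=[{"translation": [-0.08, 0.32, 0], "twist": 0, "hand": 0}, {"translation": [-0.08, 0.32, 0], "twist": 0, "hand": 0}, {"translation": [0, 0, 0], "twist": 0, "hand": 0}, {"translation": [0, 0, 0.3], "twist": 0, "hand": 0}, {"translation": [0, 0, 0.3], "twist": 0, "hand": 0}, {"translation": [0, 0, 0.2], "twist": 0, "hand": 0}, {"translation": [0, 0, 0.14], "twist": 0, "hand": 0}, {"translation": [0, 0, 0], "twist": 0, "hand": 0}])

```text
time: 11.25
tool_pos: [0.531, 0.0235, 0.0299]
tool_rot: [-0.001, 0.928, 0.372, -0.002]
contact_force: [-0.9, 0.6, -0.5]
gripper_width: -0.001
grasp_force: 0.0
```

```bash
python3 m.py wrist 2>/dev/null; python3 -c "
from h import *
to([[*pol(.052,250),.0205]]+[[*pol(.052,a),.0205] for a in range(240,150,-10)],.04)"
```

```text
wrist studs 7 centre [0.5531 0.0745] 12 at 43.55 res 0.0019
long [] deg clockwise from 12, width
long-in [(np.float64(-0.4), np.float64(14.0)), (np.float64(-162.9), np.float64(10.0))] deg clockwise from 12, width
short [(np.float64(-4.5), np.float64(19.25)), (np.float64(-161.6), np.float64(18.5))] deg clockwise from 12, width
pos [0.5322 0.0233 0.0316] toolx deg 43.6
1 x [0.007, 0.015, 0.111]
1 x [-0.033, -0.084, 0.0]
1 x [-0.018, -0.089, 0.0]
1 x [-0.002, -0.091, 0.0]
1 x [0.014, -0.09, 0.0]
1 x [0.029, -0.086, 0.0]
1 x [0.043, -0.08, 0.0]
1 x [0.057, -0.071, 0.0]
1 x [0.068, -0.06, 0.0]
1 x [0.077, -0.047, -0.0]
```

Request:
apply_moves(targets=[{"translation": [0, 0, 0.11], "twist": 0, "hand": 0}, {"translation": [-0.033, -0.08, 0], "twist": 0, "hand": 0}, {"translation": [-0.018, -0.089, 0], "twist": 0, "hand": 0}, {"translation": [-0.002, -0.091, 0], "twist": 0, "hand": 0}, {"translation": [0.014, -0.09, 0], "twist": 0, "hand": 0}, {"translation": [0.029, -0.086, 0], "twist": 0, "hand": 0}, {"translation": [0, 0, 0], "twist": 0, "hand": 0}])

```text
time: 12.0
tool_pos: [0.5013, 0.0547, 0.0215]
tool_rot: [-0.0, 0.928, 0.372, 0.0]
contact_force: [-0.1, -0.2, 0.4]
gripper_width: 0.0
grasp_force: 0.0
```

```bash
python3 m.py wrist 2>/dev/null; python3 -c "
from h import *
to([[*pol(.052,a),.0205] for a in range(190,150,-10)],.04);print(state()['contact_force'])"
```

```text
wrist studs 6 centre [0.5515 0.0747] 12 at 43.65 res 0.0019
long [] deg clockwise from 12, width
long-in [(np.float64(-1.5), np.float64(14.75)), (np.float64(-131.8), np.float64(12.25))] deg clockwise from 12, width
short [(np.float64(2.4), np.float64(18.5)), (np.float64(-134.9), np.float64(21.5))] deg clockwise from 12, width
pos [0.5016 0.0543 0.0214] toolx deg 43.7
1 x [0.047, -0.068, 0.009]
1 x [0.057, -0.071, 0.0]
1 x [0.068, -0.06, 0.0]
1 x [0.077, -0.047, 0.0]
[-0.57384669 -0.32198619  0.14450606]
```

Request:
apply_moves(targets=[{"translation": [0.047, -0.068, 0], "twist": 0, "hand": 0}, {"translation": [0.057, -0.071, 0], "twist": 0, "hand": 0}, {"translation": [0.068, -0.06, 0], "twist": 0, "hand": 0}, {"translation": [0.05, -0.03, 0], "twist": 0, "hand": 0}, {"translation": [0, 0, 0], "twist": 0, "hand": 0}, {"translation": [0, 0, 0], "twist": 0, "hand": 0}])

```text
time: 12.65
tool_pos: [0.5022, 0.0858, 0.0212]
tool_rot: [-0.0, 0.928, 0.372, -0.0]
contact_force: [-0.4, 0.9, -0.2]
gripper_width: -0.0
grasp_force: 0.0
```

```bash
python3 m.py wrist 2>/dev/null; python3 -c "
from h import *
to([[*pol(.052,a),.0205] for a in range(160,150,-10)],.04);print(state()['contact_force'])"
```

```text
wrist studs 8 centre [0.5503 0.0751] 12 at 43.58 res 0.0037
long [(np.float64(-1.4), np.float64(10.0))] deg clockwise from 12, width
long-in [(np.float64(-2.0), np.float64(17.25)), (np.float64(-88.5), np.float64(18.75))] deg clockwise from 12, width
short [(np.float64(5.9), np.float64(23.0)), (np.float64(-95.5), np.float64(25.75))] deg clockwise from 12, width
pos [0.5021 0.0856 0.0212] toolx deg 43.6
1 x [0.029, -0.023, 0.007]
[-0.39334363 -0.582721    1.32457956]
```

Request:
apply_moves(targets=[{"translation": [0.03, 0, 0], "twist": 0, "hand": 0}, {"translation": [0, 0, 0], "twist": 0, "hand": 0}, {"translation": [-0.1, 0, 0], "twist": 0, "hand": 0}, {"translation": [-0.2, 0, -0.2], "twist": 0, "hand": 0}, {"translation": [-0.2, 0, -0.4], "twist": 0, "hand": 0}, {"translation": [-0.2, 0.2, -0.4], "twist": 0, "hand": 0}, {"translation": [0, 0.2, 0], "twist": 0, "hand": 0}, {"translation": [0, 0, 0], "twist": 0, "hand": 0}])

```text
time: 13.5
tool_pos: [0.4829, 0.0083, 0.1237]
tool_rot: [0.001, 0.929, 0.37, 0.002]
contact_force: [-0.0, -0.2, -0.1]
gripper_width: 0.002
grasp_force: 0.0
```

```bash
python3 m.py wrist 2>/dev/null; python3 -c "
from h import *
to([[*pol(.052,160),.0205]],.04)"
```

```text
wrist studs 9 centre [0.5491 0.0761] 12 at 43.73 res 0.0024
long [] deg clockwise from 12, width
long-in [(np.float64(-0.5), np.float64(11.75)), (np.float64(-101.1), np.float64(14.0))] deg clockwise from 12, width
short [(np.float64(-0.5), np.float64(14.25)), (np.float64(-99.5), np.float64(17.75))] deg clockwise from 12, width
pos [0.4813 0.0094 0.1218] toolx deg 43.5
4 x [0.176, -0.108, 0.253]
```

```bash
python3 m.py wrist 2>/dev/null; python3 -c "
from h import *
u=np.array([np.cos(np.radians(43.6)),np.sin(np.radians(43.6))]);p=np.array([.5022,.0858])
to([[*(p-.012*u),.1218],[*(p-.012*u),.021],[*(p+.010*u),.021]],.04)"
```

```text
wrist studs 9 centre [0.55   0.0755] 12 at 43.74 res 0.002
long [] deg clockwise from 12, width
long-in [(np.float64(-0.5), np.float64(11.75)), (np.float64(-100.9), np.float64(14.0))] deg clockwise from 12, width
short [(np.float64(-0.5), np.float64(14.75)), (np.float64(-99.4), np.float64(18.0))] deg clockwise from 12, width
pos [0.4804 0.0101 0.1207] toolx deg 43.5
2 x [0.28, -0.199, -0.006]
3 x [0.0, 0.0, 0.336]
1 x [0.22, -0.0, -0.0]
```

Request:
apply_moves(targets=[{"translation": [0.28, -0.2, 0], "twist": 0, "hand": 0}, {"translation": [0.28, -0.2, 0], "twist": 0, "hand": 0}, {"translation": [0, 0, 0], "twist": 0, "hand": 0}, {"translation": [0, 0, 0.35], "twist": 0, "hand": 0}, {"translation": [0, 0, 0.35], "twist": 0, "hand": 0}, {"translation": [0, 0, 0.2], "twist": 0, "hand": 0}, {"translation": [0, 0, 0.1], "twist": 0, "hand": 0}, {"translation": [0, 0, 0], "twist": 0, "hand": 0}])

```text
time: 14.4
tool_pos: [0.4919, 0.0779, 0.019]
tool_rot: [-0.001, 0.928, 0.371, -0.002]
contact_force: [-1.0, -0.3, -0.1]
gripper_width: -0.002
grasp_force: 0.0
```

```bash
python3 -c "
from h import *
u=np.array([np.cos(np.radians(43.6)),np.sin(np.radians(43.6))]);p=np.array([.5022,.0858])
to([[*(p+.0105*u),.021]],.04);print(state()['contact_force'])"
```

```text
pos [0.4919 0.0779 0.019 ] toolx deg 43.6
1 x [0.234, 0.013, -0.021]
[-0.98111562 -0.27626473 -0.13009777]
```

Request:
apply_moves(targets=[{"translation": [0.08, 0, -0.01], "twist": 0, "hand": 0}, {"translation": [0.08, 0, 0], "twist": 0, "hand": 0}, {"translation": [0.075, 0, 0], "twist": 0, "hand": 0}, {"translation": [0, 0, 0], "twist": 0, "hand": 0}, {"translation": [0, 0, 0], "twist": 0, "hand": 0}])

```text
time: 14.9
tool_pos: [0.512, 0.0943, 0.0229]
tool_rot: [0.0, 0.928, 0.372, 0.001]
contact_force: [0.9, 0.5, 0.3]
gripper_width: -0.005
grasp_force: 0.0
```

Request:
apply_moves(targets=[{"translation": [-0.1, 0, 0], "twist": 0, "hand": 0}, {"translation": [-0.2, 0, -0.2], "twist": 0, "hand": 0}, {"translation": [-0.3, 0, -0.4], "twist": 0, "hand": 0}, {"translation": [-0.2, 0.2, -0.4], "twist": 0, "hand": 0}, {"translation": [0, 0.2, 0], "twist": 0, "hand": 0}, {"translation": [0, 0, 0], "twist": 0, "hand": 0}, {"translation": [0, 0, 0], "twist": 0, "hand": 0}])

```text
time: 15.6
tool_pos: [0.4799, 0.0097, 0.1216]
tool_rot: [-0.001, 0.929, 0.371, -0.001]
contact_force: [-0.2, 0.0, -0.4]
gripper_width: -0.0
grasp_force: 0.0
```

```bash
python3 m.py wrist 2>/dev/null; python3 -c "
from h import *
print(state()['tool_pos'])"
```

```text
wrist studs 9 centre [0.5508 0.0751] 12 at 43.73 res 0.0016
long [] deg clockwise from 12, width
long-in [(np.float64(-0.5), np.float64(11.75)), (np.float64(-86.0), np.float64(14.25))] deg clockwise from 12, width
short [(np.float64(-0.2), np.float64(15.25)), (np.float64(-84.1), np.float64(19.0))] deg clockwise from 12, width
[0.47947227 0.01015658 0.12094375]
```

The short hand overshot to about −84°, so I'll nudge it back from the other side.

```bash
cat >> h.py <<'E'
W=np.array([.551,.075]);U=np.array([np.cos(np.radians(43.6)),np.sin(np.radians(43.6))]);V=np.array([-U[1],U[0]])
def cl(x,y,z): return [*(W+x*U+y*V),z]
E
python3 -c "
from h import *
to([cl(-.08,.02,.16),cl(.042,.05,.121),cl(.042,.05,.022)],.04)"
```

```text
pos [0.4795 0.0102 0.1209] toolx deg 43.6
2 x [0.082, -0.089, -0.195]
4 x [0.305, -0.075, 0.097]
3 x [0.001, 0.001, 0.33]
```

Request:
apply_moves(targets=[{"translation": [0.08, -0.09, -0.2], "twist": 0, "hand": 0}, {"translation": [0.08, -0.09, -0.2], "twist": 0, "hand": 0}, {"translation": [0, 0, 0], "twist": 0, "hand": 0}, {"translation": [0, 0, 0], "twist": 0, "hand": 0}])

```text
time: 16.05
tool_pos: [0.4794, 0.0344, 0.1611]
tool_rot: [-0.0, 0.928, 0.372, -0.001]
contact_force: [-0.0, -0.2, -0.7]
gripper_width: 0.003
grasp_force: 0.0
```

```bash
python3 m.py wrist top 2>/dev/null; python3 -c "
from h import *
to([cl(.042,.05,.121),cl(.042,.05,.022)],.04)"
```

```text
wrist studs 9 centre [0.5509 0.0745] 12 at 43.63 res 0.0015
long [] deg clockwise from 12, width
long-in [(np.float64(-0.9), np.float64(13.5)), (np.float64(-84.0), np.float64(13.75))] deg clockwise from 12, width
short [(np.float64(1.0), np.float64(16.75)), (np.float64(-83.6), np.float64(17.5))] deg clockwise from 12, width
top too many indices for array: array is 1-dimensional, but 2 were indexed
pos [0.4789 0.034  0.1603] toolx deg 43.6
4 x [0.306, -0.075, 0.098]
3 x [0.001, 0.001, 0.33]
```

Request:
apply_moves(targets=[{"translation": [0.305, -0.075, 0.1], "twist": 0, "hand": 0}, {"translation": [0.305, -0.075, 0.1], "twist": 0, "hand": 0}, {"translation": [0.305, -0.075, 0.1], "twist": 0, "hand": 0}, {"translation": [0.305, -0.075, 0.1], "twist": 0, "hand": 0}, {"translation": [0, 0, 0], "twist": 0, "hand": 0}, {"translation": [0, 0, 0.3], "twist": 0, "hand": 0}, {"translation": [0, 0, 0.3], "twist": 0, "hand": 0}, {"translation": [0, 0, 0], "twist": 0, "hand": 0}])

```text
time: 16.95
tool_pos: [0.5429, 0.1385, 0.0564]
tool_rot: [-0.001, 0.929, 0.371, -0.006]
contact_force: [-0.4, -0.2, -0.2]
gripper_width: 0.004
grasp_force: 0.0
```

```bash
python3 -c "
from h import *
to([cl(.042,.05,.022),cl(.0185,.05,.022)],.04)"; python3 m.py wrist 2>/dev/null
```

```text
pos [0.5429 0.1385 0.0564] toolx deg 43.6
1 x [0.044, 0.018, 0.344]
1 x [-0.235, 0.0, 0.002]
wrist studs 9 centre [0.5534 0.0745] 12 at 43.63 res 0.0007
long [(np.float64(-1.8), np.float64(9.75))] deg clockwise from 12, width
long-in [(np.float64(-2.6), np.float64(17.0))] deg clockwise from 12, width
short [(np.float64(4.6), np.float64(22.0))] deg clockwise from 12, width
```

Request:
apply_moves(targets=[{"translation": [0.02, 0.01, 0.17], "twist": 0, "hand": 0}, {"translation": [0.02, 0.0, 0.17], "twist": 0, "hand": 0}, {"translation": [0, 0, 0], "twist": 0, "hand": 0}, {"translation": [-0.08, 0, 0], "twist": 0, "hand": 0}, {"translation": [-0.08, 0, 0], "twist": 0, "hand": 0}, {"translation": [0, 0, 0], "twist": 0, "hand": 0}, {"translation": [0, 0, 0], "twist": 0, "hand": 0}])

```text
time: 17.7
tool_pos: [0.5401, 0.1306, 0.0293]
tool_rot: [0.0, 0.929, 0.371, 0.001]
contact_force: [0.5, -1.4, 0.3]
gripper_width: -0.002
grasp_force: 0.0
```

```bash
python3 -c "
from h import *
to([cl(.0185,.05,.022)],.04);p=state()['tool_pos'][:2]-W;print(p@U,p@V)"
```

```text
pos [0.5401 0.1306 0.0293] toolx deg 43.6
1 x [-0.119, -0.022, 0.073]
0.030430333991045097 0.04777682298280815
```

Request:
apply_moves(targets=[{"translation": [0, 0, 0.08], "twist": 0, "hand": 0}, {"translation": [0, 0, 0], "twist": 0, "hand": 0}, {"translation": [-0.06, 0, 0], "twist": 0, "hand": 0}, {"translation": [-0.06, 0, 0], "twist": 0, "hand": 0}, {"translation": [0, 0, 0], "twist": 0, "hand": 0}, {"translation": [0, 0, 0], "twist": 0, "hand": 0}])

```text
time: 18.3
tool_pos: [0.531, 0.1224, 0.0204]
tool_rot: [0.0, 0.929, 0.371, 0.0]
contact_force: [0.4, 0.1, 0.5]
gripper_width: -0.002
grasp_force: 0.0
```

Request:
apply_moves(targets=[{"translation": [0.15, 0, 0], "twist": 0, "hand": 0}, {"translation": [0, 0, -0.4], "twist": 0, "hand": 0}, {"translation": [0, 0, -0.4], "twist": 0, "hand": 0}, {"translation": [-0.2, 0.1, -0.4], "twist": 0, "hand": 0}, {"translation": [-0.4, 0.1, -0.2], "twist": 0, "hand": 0}, {"translation": [-0.4, 0.1, 0], "twist": 0, "hand": 0}, {"translation": [-0.22, 0, 0], "twist": 0, "hand": 0}, {"translation": [0, 0, 0], "twist": 0, "hand": 0}])

```text
time: 19.1
tool_pos: [0.4732, 0.0256, 0.1606]
tool_rot: [0.0, 0.929, 0.37, 0.0]
contact_force: [0.2, 0.4, 0.2]
gripper_width: -0.005
grasp_force: 0.0
```

```bash
python3 m.py wrist 2>/dev/null; python3 -c "
from h import *
to([cl(-.08,.02,.16)],.04)"
```

```text
wrist studs 9 centre [0.5523 0.0758] 12 at 43.72 res 0.0011
long [] deg clockwise from 12, width
long-in [(np.float64(-0.8), np.float64(12.25)), (np.float64(-90.0), np.float64(14.25))] deg clockwise from 12, width
short [(np.float64(1.0), np.float64(15.75)), (np.float64(-88.6), np.float64(18.0))] deg clockwise from 12, width
pos [0.474  0.0264 0.1606] toolx deg 43.5
1 x [0.093, -0.021, 0.006]
```

Request:
apply_moves(targets=[{"translation": [-0.3, 0.15, -0.2], "twist": 0, "hand": 0}, {"translation": [-0.4, 0.18, -0.2], "twist": 0, "hand": 0}, {"translation": [-0.4, 0.18, 0], "twist": 0, "hand": 0}, {"translation": [-0.4, 0.18, 0], "twist": 0, "hand": 0}, {"translation": [-0.4, 0.18, 0], "twist": 0, "hand": 0}, {"translation": [-0.4, 0.18, 0], "twist": 0, "hand": 0}, {"translation": [-0.3, 0.15, 0], "twist": 0, "hand": 0}, {"translation": [0, 0, 0], "twist": 0, "hand": 0}])

```text
time: 19.95
tool_pos: [0.3683, -0.2418, 0.2005]
tool_rot: [0.0, 0.929, 0.369, -0.0]
contact_force: [-0.3, 0.0, -0.1]
gripper_width: 0.001
grasp_force: 0.0
```

```bash
sed -i 's/>1.35\*im\[...,2\]+5)&(im.sum(2)<260)/>1.1*im[...,2])\&(im.sum(2)<300)/' m.py; python3 m.py top 2>/dev/null; python3 - <<'E'
from h import *
im=grab_frame("top");cv2.imwrite("t9.png",im[:,:,::-1])
a=cv2.imread("pics/top.png").astype(int);d=np.abs(a-im[:,:,::-1]).max(2)>45;d[330:]=0
n,l,st,c=cv2.connectedComponentsWithStats(d.astype(np.uint8));print(st[1:][st[1:,4]>4])
print(state()["tool_pos"],state()["time"])
E
```

```text
top studs 5 centre [0.5526 0.0719] 12 at 43.62 res 0.0006
long [(np.float64(-0.1), np.float64(7.5))] deg clockwise from 12, width
long-in [(np.float64(-0.5), np.float64(15.25)), (np.float64(-91.8), np.float64(17.25))] deg clockwise from 12, width
short [(np.float64(0.5), np.float64(18.25)), (np.float64(-89.4), np.float64(20.5))] deg clockwise from 12, width
[[ 225  194   24   25  124]
 [ 236  224    9   10   18]
 [ 251  225   10   15   69]
 [ 226  231   18   17   73]
 [ 331  257  111   73 3920]]
[ 0.36918054 -0.23916071  0.20023304] 20.05
```

The top camera puts the long hand at about 0° and the short hand at about −89.5°. Only the hands and the arm differ from the first picture, so I'll hand it in.

```bash
python3 -c "
from plant import *
print(job_done())"
```

```text
the job is handed in; nothing more can be done
None
```

The clock now reads nine o'clock, by the last top-camera measurement: the long hand is within about 1° of twelve and the short hand within about 1° of nine. The short hand overshot nine once and was nudged back; the clock and the other objects did not visibly move, and I handed the job in at about 20 s with the arm clear.

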